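# Portion three ceramic balls into the grill bed

### The job

Pick up the steel scoop by the black grip panels on its sides and tip exactly three of its five ceramic balls into the open bed of the small gas grill, keeping the other two in the scoop. Then set the scoop down, without dropping it, so that it stands flat on its foot inside the shallow aluminium tray. Do not touch the balls with the robot and leave the other things on the counter where they are.

Things in the scene. Friction and masses are not known exactly. Their poses are not given: they have to be found in the camera images.
- scoop: narrow open steel trough, 206 mm long (its x), 46 wide (its y), side walls 70 high, on a flat 100 x 86 mm foot; 0.25 to 0.37 kg empty. Origin: centre of the foot's underside, z up. Inside 40 mm wide; the floor is stepped into five 40 mm cells, one ball in each; every cell's floor is a ramp rising towards the lip, gentlest at the lip. The +x end is closed, the -x end is the open pouring lip
- scoop_grip (a point): the place to hold the scoop: midway between the two flat black rubber grip panels on the outside of its side walls, each 70 mm long (scoop x) and 44 mm high (22 to 66 mm above the underside); 52 mm across both panels (scoop y). This point is at x = +10, y = 0, z = 44 mm in the scoop's frame, near the loaded scoop's centre of mass. Nothing stands above the walls
- scoop_lip (a point): middle of the pouring lip's edge: x = -100, y = 0, z = 17 mm in the scoop's frame. Thanks to the stepped floor, lowering the lip slowly lets the balls out one at a time, each at 0.14 to 0.17 rad (8 to 10 degrees) more pitch than the one before: the first at 0.27 to 0.35, the third at 0.56 to 0.64 rad from level, the fourth not before 0.72; a freed ball takes about half a second to drop out
- grill: small stainless gas grill, unlit, fixed to the counter: 180 mm (its x) by 220 mm (its y), walls 104 mm high, four angle posts at the corners up to 120 mm. Origin: centre of its footprint at counter height. Open on top: the bed inside is 172 x 212 mm, 54 mm deep, with three burner tubes along y
- grill_bed (a point): centre of the floor of the grill's bed, 50 mm above the counter
- tray: shallow aluminium tray, fixed to the counter, 240 mm (its x) by 150 mm (its y), rim 12 mm high, 4 mm thick walls and floor. Origin: centre of the underside; the scoop's foot fits inside with about 28 mm to spare either side when their long axes agree
- ball1_center (a point): centre of the first (nearest the lip) ball in the scoop at the start: white ceramic grill ball, 36 mm diameter, about 85 g (72 to 98 g)
- ball1: the same first (nearest the lip) ball (its origin turns with it; use the centre point)
- ball2_center (a point): centre of the second ball in the scoop at the start: white ceramic grill ball, 36 mm diameter, about 85 g (72 to 98 g)
- ball2: the same second ball (its origin turns with it; use the centre point)
- ball3_center (a point): centre of the third ball in the scoop at the start: white ceramic grill ball, 36 mm diameter, about 85 g (72 to 98 g)
- ball3: the same third ball (its origin turns with it; use the centre point)
- ball4_center (a point): centre of the fourth ball in the scoop at the start: white ceramic grill ball, 36 mm diameter, about 85 g (72 to 98 g)
- ball4: the same fourth ball (its origin turns with it; use the centre point)
- ball5_center (a point): centre of the fifth (nearest the closed end) ball in the scoop at the start: white ceramic grill ball, 36 mm diameter, about 85 g (72 to 98 g)
- ball5: the same fifth (nearest the closed end) ball (its origin turns with it; use the centre point)
- sauce: bystander, leave alone: brown glass bottle, 60 mm diameter, 150 mm high; origin: centre of its underside
- mug: bystander, leave alone: blue mug, 76 mm diameter, 85 mm high; origin: centre of its underside
- can: bystander, leave alone: metal can, 66 mm diameter, 90 mm high; origin: centre of its underside
- jar: bystander, leave alone: glass jar, 64 mm diameter, 85 mm high; origin: centre of its underside
- bowl: bystander, leave alone: white bowl, 120 mm diameter, 50 mm high; origin: centre of its underside
- oil: bystander, leave alone: green glass bottle, 60 mm diameter, 150 mm high; origin: centre of its underside
- spatula: bystander, leave alone: spatula lying on the counter; origin: on the counter under it
Not all that is in view belongs to the job. What is shaped like the scoop but yellow is not meant.

How it is judged:
On the way, in this order (a step that is already met when the one before it is completed fails the run):
1. the scoop is lifted clear of the counter with all five balls in it (height (world z) of scoop above 0.06 m and x of ball1_center in the frame of scoop between -0.115 and 0.1 m and y of ball1_center in the frame of scoop between -0.03 and 0.03 m and z of ball1_center in the frame of scoop between 0.005 and 0.085 m and x of ball2_center in the frame of scoop between -0.115 and 0.1 m and y of ball2_center in the frame of scoop between -0.03 and 0.03 m and z of ball2_center in the frame of scoop between 0.005 and 0.085 m and x of ball3_center in the frame of scoop between -0.115 and 0.1 m and y of ball3_center in the frame of scoop between -0.03 and 0.03 m and z of ball3_center in the frame of scoop between 0.005 and 0.085 m and x of ball4_center in the frame of scoop between -0.115 and 0.1 m and y of ball4_center in the frame of scoop between -0.03 and 0.03 m and z of ball4_center in the frame of scoop between 0.005 and 0.085 m and x of ball5_center in the frame of scoop between -0.115 and 0.1 m and y of ball5_center in the frame of scoop between -0.03 and 0.03 m and z of ball5_center in the frame of scoop between 0.005 and 0.085 m), for 0.2 s.
2. three balls lie in the grill's bed and two are still in the scoop, which is still in the air (height (world z) of scoop above 0.06 m and x of ball1_center in the frame of grill between -0.088 and 0.088 m and y of ball1_center in the frame of grill between -0.108 and 0.108 m and z of ball1_center in the frame of grill between 0.045 and 0.095 m and x of ball2_center in the frame of grill between -0.088 and 0.088 m and y of ball2_center in the frame of grill between -0.108 and 0.108 m and z of ball2_center in the frame of grill between 0.045 and 0.095 m and x of ball3_center in the frame of grill between -0.088 and 0.088 m and y of ball3_center in the frame of grill between -0.108 and 0.108 m and z of ball3_center in the frame of grill between 0.045 and 0.095 m and x of ball4_center in the frame of scoop between -0.115 and 0.1 m and y of ball4_center in the frame of scoop between -0.03 and 0.03 m and z of ball4_center in the frame of scoop between 0.005 and 0.085 m and x of ball5_center in the frame of scoop between -0.115 and 0.1 m and y of ball5_center in the frame of scoop between -0.03 and 0.03 m and z of ball5_center in the frame of scoop between 0.005 and 0.085 m), for 0.4 s.
At the end, for the whole second after the job is handed in: Three balls (those first nearest the lip) lie in the grill bed, below 95 mm above its foot; the other two lie in the scoop; the released scoop stands at rest in the tray, within 3.4 degrees of upright, on its floor (within 5 mm), within 90 mm along and 50 mm across of its centre (x of ball1_center in the frame of grill between -0.088 and 0.088 m and y of ball1_center in the frame of grill between -0.108 and 0.108 m and z of ball1_center in the frame of grill between 0.045 and 0.095 m and x of ball2_center in the frame of grill between -0.088 and 0.088 m and y of ball2_center in the frame of grill between -0.108 and 0.108 m and z of ball2_center in the frame of grill between 0.045 and 0.095 m and x of ball3_center in the frame of grill between -0.088 and 0.088 m and y of ball3_center in the frame of grill between -0.108 and 0.108 m and z of ball3_center in the frame of grill between 0.045 and 0.095 m and x of ball4_center in the frame of scoop between -0.115 and 0.1 m and y of ball4_center in the frame of scoop between -0.03 and 0.03 m and z of ball4_center in the frame of scoop between 0.005 and 0.085 m and x of ball5_center in the frame of scoop between -0.115 and 0.1 m and y of ball5_center in the frame of scoop between -0.03 and 0.03 m and z of ball5_center in the frame of scoop between 0.005 and 0.085 m and x of scoop in the frame of tray between -0.09 and 0.09 m and y of scoop in the frame of tray between -0.05 and 0.05 m and z of scoop in the frame of tray between -0.01 and 0.009 m and angle between scoop's own z axis and vertical below 0.06 rad and linear speed of scoop below 0.03 m/s and linear speed of each of ball1, ball2, ball3, ball4, ball5 below 0.1 m/s); the robot touches nothing.
It fails at once if the robot touches a ball (contact force between any of the fingers, the arm and ball1 above 0.3 N or contact force between any of the fingers, the arm and ball2 above 0.3 N or contact force between any of the fingers, the arm and ball3 above 0.3 N or contact force between any of the fingers, the arm and ball4 above 0.3 N or contact force between any of the fingers, the arm and ball5 above 0.3 N).
It fails at once if the scoop is let go in the air (more than 30 mm above the counter) (contact force between the fingers and scoop below 0.05 N and height (world z) of scoop above 0.03 m).
It fails at once if a bystander is moved more than 30 mm (distance of any of sauce, mug, can, jar, bowl, oil, spatula from where it was at the start of the episode above 0.03 m).
It also fails if it takes over 72 s, if anything falls off the work surface, if the arm or the gripper's body presses on something with over 40 N, if the wrist force passes 120 N, or if a joint passes its speed limit or range.

### The arm

A 6-joint arm with a two-finger parallel gripper is mounted at the origin on the work surface. World frame = base frame: x ahead of the robot, y to its left, z up, the work surface at z = 0. Lengths are in m, angles in rad, forces in N, time in s.
With the tool pointing down it reaches from about 0.375 to 0.975 m from the base axis. Payload 3.8 kg.
Tool frame: the origin (TCP) lies midway between the tips of the shut fingers; the grasp point (between the pads) lies 19 mm behind it; z points along the fingers, y is the direction in which the jaws open and shut (so a half turn about z gives the same grasp; the last joint's range is limited). The gripper opens to 85 mm and grips with 20 to 120 N. Pads are 22 mm wide; open, the fingers measure 114 mm over their backs; the gripper's body (76 mm by 85 mm) begins 54 mm behind the grasp point. The pads swing forward as they close: fully open they stand 13 mm farther back than shut.
Start: joints at [-1.384, 0.264, 1.604, -0, 1.274, -0.037], TCP at [0.15, -0.658, 0.197] pointing down, gripper open.
Joint ranges: [-2.63, 2.63], [-0.94, 2.18], [0.31, 2.57], [-1.31, 4.45], [0, 2.66], [-2.55, 2.55]. Speed limits (rad/s): [2.57, 2.57, 3.14, 3.14, 3.14, 3.14].

### API

Orientations are given as a rotation vector (axis times angle).
In Python, from workcell import bot gives the robot as it stands.
- The arm moves only by the shell command python3 -m inch 'ROWS' [FORCE]. ROWS is JSON, a list of rows, each an object of numbers: "dx", "dy", "dz": the shift along the tool's x, y, z in m; "ax", "ay", "az": the turn, a rotation vector about the tool's x, y, z in degrees; "fingers": the opening, from -1 (shut) to 1 (fully open). A call has 1 to 20 rows; each row is the pose to reach, as a shift and turn from the pose measured when the call began, along the tool's axes at that moment; what a row does not reach only later rows make up. A row lasts 1/8 s, in which the tool goes at most 62.5 mm and 10.7 degrees, less where a joint would pass 70% of its speed; a pose out of reach is approached as far as the arm can. A call with a gripper value outside its range is refused whole. The fingers move at their own pace and stop on an object; FORCE is the grip in N (left out, the last holds). Time passes only in rows, so rows that repeat a pose let the fingers close. It gives the time, the measured TCP pose, the force and the opening at its end, in the units of the state.
- bot.read_state(): the state, without advancing time (a new reading comes with each control period).
- bot.read_camera(name): name is "side" or "top"; returns (picture, depth): 480x640x3 uint8, blue, green, red; 480x640 float32, m along the optical axis (not along the pixel's ray), 0 where there is no reading.
- bot.get_calibration(name): a dict with "intrinsics" (3x3 intrinsics, pixels), "distortion" ([k1, k2, p1, p2, k3] as OpenCV has them; the pictures are not rectified), "view" (4x4, takes a point from world to camera coordinates). Camera axes: x right, y down, z forward; pixel columns grow to the right and rows downward; lengths in m; the calibration is good to about 2 mm. A picture is of the moment at which its call begins. get_calibration takes no time and is no camera call.
- bot.finish_job(): hands the job in, once; it reports no verdict.
Trained networks look in the newest picture that a camera, given by its name, has taken for a name from the list of things; names that differ only in an ending like _2 or _b are one class to them, and where a whole thing is asked for, a point or a joint stands for the part that bears it (a point fixed in the world has none). Each returns a list of dicts, best first, with "p" (0 to 1); they miss things now and then, are a little off and sometimes report something else, mostly with a low value. They report only what shows in the picture. A call takes as long as a camera call. They do not tell look-alikes from the thing itself.
- bot.masks_of(camera, thing): "region" (480x640 bool, what is visible of it) and "box" ([left, top, right, bottom] in pixels, round what is visible of it).
The state is a dict: "time": time; "q": joint angles; "joint_vel": joint speeds; "joint_torque": joint torques, N m; "tool_pos": TCP position; "tcp_rot": TCP orientation; "wrist_force": force on the tool from outside, world axes, zero at the start; "torque": the same for the moment, N m; "width": opening from 0.0 (shut) to 1.0 (fully open).
Only numpy, scipy, OpenCV 4.12 (cv2) and the standard library are available. Lean on these libraries where they do the work, as an engineer would, in place of code of your own. Each camera call takes 0.05 s, during which the arm holds its last target. There are 200 camera calls.

## Working session

There is one attempt and no reset: what is moved stays moved. The work goes in short steps, Python scripts to look and compute and a shell command to move; the robot and the scene stay as the last step left them, time stands still between calls to the robot, and variables do not carry over. Pictures are saved under pics/ and viewed, about 8 in all and at most 12, crops included, and the job is handed in when it is done.

```bash
mkdir -p pics; ls; python3 - <<'E'
from workcell import bot
import cv2,numpy as np
for c in("top","side"):
    im,d=bot.read_camera(c); cv2.imwrite(f"pics/{c}0.png",im)
    k=bot.get_calibration(c); print(c,np.round(k["intrinsics"],1).tolist(),np.round(k["distortion"],3),np.round(k["view"],3).tolist())
    for t in("scoop","grill","tray"):
        print(t,[(round(m["p"],2),m["box"]) for m in bot.masks_of(c,t)])
print(bot.read_state())
E
```

```text
pics
top [[493.4, 0.0, 322.7], [0.0, 493.4, 243.0], [0.0, 0.0, 1.0]] [-0.043  0.     0.     0.     0.   ] [[0.003, -1.0, -0.012, -0.02], [-0.986, -0.001, -0.164, 0.544], [0.164, 0.013, -0.986, 1.246], [0.0, 0.0, 0.0, 1.0]]
scoop [(0.88, [177.4, 237.7, 214.8, 321.5]), (0.65, [91.3, 319.8, 174.9, 368.1])]
grill [(0.76, [278.3, 190.1, 371.7, 278.3]), (0.43, [188.9, 240.5, 201.0, 255.0])]
tray [(0.73, [413.8, 237.5, 477.4, 334.3])]
side [[505.6, 0.0, 318.1], [0.0, 505.6, 242.1], [0.0, 0.0, 1.0]] [-0.074  0.     0.     0.     0.   ] [[-0.82, -0.571, 0.016, 0.416], [-0.438, 0.61, -0.66, 0.295], [0.367, -0.549, -0.751, 1.294], [0.0, 0.0, 0.0, 1.0]]
scoop [(0.72, [230.5, 402.6, 324.2, 476.1]), (0.59, [224.2, 317.6, 302.0, 385.1])]
grill [(0.68, [256.3, 193.4, 352.8, 290.0])]
tray [(0.87, [353.2, 179.7, 438.4, 241.7]), (0.2, [267.8, 352.2, 280.8, 363.8])]
{'time': 0.4, 'q': array([-1.38391008e+00,  2.64065188e-01,  1.60415784e+00,  5.05978526e-06,
        1.27370284e+00, -3.68649248e-02]), 'joint_vel': array([-0.00221492, -0.00230783, -0.00163401,  0.00017241, -0.00030807,
       -0.00055994]), 'joint_torque': array([ 5.58099248e-05, -5.14249098e+01, -3.67013705e+01, -6.85532431e-07,
        4.88882928e-03, -7.71636536e-06]), 'tool_pos': array([ 0.14977904, -0.6580678 ,  0.19648293]), 'tcp_rot': array([-3.12162254e+00, -3.50695350e-01,  3.16429014e-05]), 'wrist_force': array([-0.54677131,  0.26381841,  0.3484141 ]), 'torque': array([-0.01824807, -0.02859705,  0.010382  ]), 'width': 1.0011627820281026}
```

View pics/top0.png

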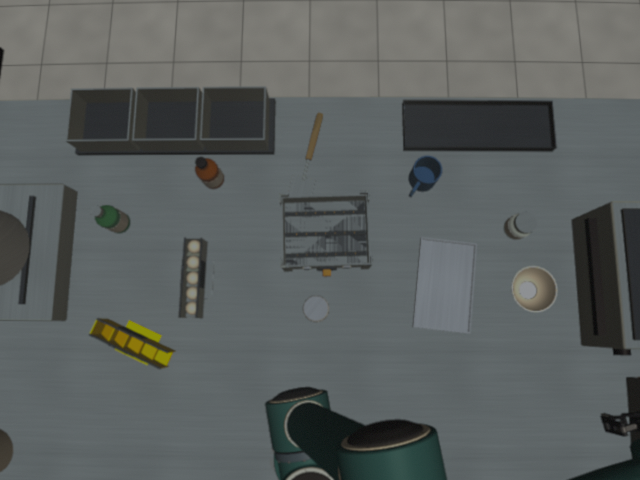

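```bash
cat > h.py <<'E'
from workcell import bot
import cv2,numpy as np
from scipy.spatial.transform import Rotation as R
def cloud(c,d,mask=None):
    k=bot.get_calibration(c); K=k["intrinsics"];V=np.array(k["view"])
    m=(d>0) if mask is None else (d>0)&mask
    v,u=np.nonzero(m); z=d[v,u]
    n=cv2.undistortPoints(np.c_[u,v].astype(float)[:,None],np.array(K),np.array(k["distortion"]))[:,0]
    P=np.c_[n*z[:,None],z]
    return (P-V[:3,3])@V[:3,:3],np.c_[u,v]
def proj(c,P):
    k=bot.get_calibration(c);V=np.array(k["view"])
    return cv2.projectPoints(np.array(P,float).reshape(-1,1,3),cv2.Rodrigues(V[:3,:3])[0],V[:3,3],np.array(k["intrinsics"]),np.array(k["distortion"]))[0][:,0]
E
python3 - <<'E'
from h import *
for c in("top","side"):
    im,d=bot.read_camera(c)
    for t in("scoop","grill","tray"):
        for m in bot.masks_of(c,t)[:2]:
            P,uv=cloud(c,d,m["region"])
            P=P[P[:,2]>0.003]
            if len(P)<200: continue
            r=cv2.minAreaRect(P[:,:2].astype(np.float32))
            print(c,t,round(m["p"],2),np.round(np.median(P,0),3),np.round(r[0],4),np.round(r[1],3),round(r[2],1),"zmax",np.percentile(P[:,2],99).round(3))
    for n in ("sauce","mug","can","jar","bowl","oil","spatula"):
        for m in bot.masks_of(c,n)[:1]:
            P,uv=cloud(c,d,m["region"]); print(c,n,round(m["p"],2),np.round(np.median(P,0),3))
im,d=bot.read_camera("top")
cv2.imwrite("pics/crop1.png",cv2.resize(im[225:380,80:230],None,fx=4,fy=3.8,interpolation=cv2.INTER_CUBIC))
E
```

```text
top scoop 0.91 [0.45  0.299 0.046] [0.4519 0.3111] [0.068 0.204] 88.6 zmax 0.074
top scoop 0.72 [0.286 0.47  0.028] [0.285  0.4702] [0.207 0.086] 66.0 zmax 0.074
top grill 0.88 [ 0.569 -0.025  0.052] [ 0.5725 -0.022 ] [0.234 0.245] 2.1 zmax 0.118
top grill 0.22 [ 0.427 -0.578  0.022] [ 0.4246 -0.5666] [0.111 0.117] 80.0 zmax 0.052
top tray 0.62 [ 0.435 -0.343  0.006] [ 0.4394 -0.3426] [0.152 0.239] 83.0 zmax 0.016
top sauce 0.67 [0.721 0.275 0.097]
top mug 0.83 [ 0.738 -0.294  0.042]
top can 0.65 [ 0.374 -0.004  0.089]
top jar 0.8 [ 0.587 -0.527  0.08 ]
top bowl 0.74 [ 0.427 -0.576  0.022]
top oil 0.96 [0.599 0.526 0.096]
top spatula 0.85 [0.733 0.023 0.006]
side scoop 0.73 [0.44  0.343 0.047] [0.466  0.3249] [0.24  0.095] 3.9 zmax 0.073
side grill 0.57 [ 0.567 -0.02   0.055] [ 0.5569 -0.0203] [0.207 0.23 ] 1.6 zmax 0.116
side tray 0.67 [ 0.43  -0.339  0.005] [ 0.4382 -0.336 ] [0.16  0.245] 83.4 zmax 0.014
side sauce 0.69 [0.717 0.299 0.083]
side mug 0.92 [ 0.724 -0.266  0.054]
side can 0.56 [0.364 0.02  0.075]
side jar 0.66 [ 0.584 -0.515  0.058]
side bowl 0.94 [ 0.429 -0.584  0.028]
side oil 0.88 [0.592 0.551 0.093]
side spatula 0.67 [0.763 0.031 0.005]
```

The top picture shows two candidates: the grey trough with five white balls at about (193,278), and a yellow trough at about (132,343). The grey one fits "steel scoop with ceramic balls". I'll confirm it in a crop, which should also show which end is the lip.

View pics/crop1.png

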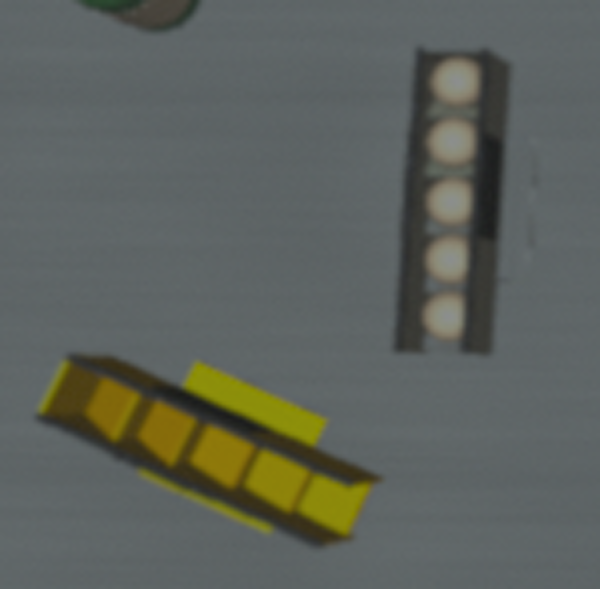

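```bash
python3 - <<'E'
from h import *
im,d=bot.read_camera("top")
m=bot.masks_of("top","scoop")[0]; mk=cv2.dilate(m["region"].astype(np.uint8),np.ones((7,7)))>0
P,uv=cloud("top",d,mk)
W=P[(P[:,2]>0.055)&(P[:,2]<.08)]
print(np.round(cv2.minAreaRect(W[:,:2].astype(np.float32))[0],4),cv2.minAreaRect(W[:,:2].astype(np.float32))[1:])
for i in range(1,6):
    print(i,[(round(b["p"],2),np.round(b["box"])) for b in bot.masks_of("top",f"ball{i}_center")][:5])
# depth profile on centre line of trough
for v in range(236,322,4):
    row=[]
    for u in range(180,212,3):
        q,_=cloud("top",d*((np.arange(480)[:,None]==v)&(np.arange(640)[None]==u)))
        row.append("%3d"%(q[0,2]*1000) if len(q) else " - ")
    print(v,*row)
# edges of wall top: use z>0.062
W=P[(P[:,2]>0.062)]; print(np.round(np.percentile(W,[1,50,99],axis=0),3))
im2,d2=bot.read_camera("side")
cv2.imwrite("pics/crop2.png",cv2.resize(im2[300:400,200:330],None,fx=6,fy=6,interpolation=cv2.INTER_CUBIC))
E
```

```text
[0.4526 0.3184] ((0.20356816053390503, 0.053337905555963516), 0.043309397995471954)
1 [(0.49, array([184., 302., 196., 314.]))]
2 [(0.69, array([185., 286., 197., 300.]))]
3 [(0.49, array([186., 271., 196., 282.])), (0.29, array([512., 269., 558., 312.]))]
4 []
5 [(0.47, array([189., 238., 200., 254.]))]
236   4   0  -1   4   0   4  -1   2   1   0  -2
240   7  -3  61  44  45  49  51  69  -1   3  -1
244  -2  -4  59  58  66  63  56  65  34   0   2
248   6  64  54  55  63  63  56  65  32   0  -2
252   1  68  52  34  57  61  46  57  26   0   1
256   0  69  48  44  52  53  44  57  27   0  -2
260   0  71  49  62  62  65  52  53  19   0   0
264  -5  73  50  59  64  61  52  64  32   8   0
268   0  65  44  33  49  51  33  57  24   2   2
272   0  69  43  44  50  48  72  55  27   4   5
276   5  68  40  60  57  55  65  56  25   4   3
280   0  62  28  52  49  56  71  57   8   0   1
284  65  61  29  24  28  27  72  58   5   1   3
288  68  57  27  47  47  49  71  42   4   0   3
292  67  54  34  48  49  49  71  39   8   8   8
296  71  51  20  49  44  46  72  41   5   0   8
300  67  48  21  21  23  25  65  35   6   4  -1
304  70  48  22  46  46  41  67  35   4  -1   1
308  68  45  43  41  47  43  63  33   2  -4   2
312  71  41  15  37  44  41  63  28  -2   1   3
316  66  41  17  20  14  16  64  25  -7  -2  -1
320   0   0   4  -2   2   3   5   4  -2  -1  -1
[[0.353 0.293 0.062]
 [0.465 0.317 0.068]
 [0.554 0.344 0.075]]
```

The crop confirms the steel scoop. It has a black panel on its side (crop ~(490,190)) and five white balls. The floor profile and the open end put the lip at the bottom, towards the robot (top image (188,318)), and the closed end at (193,240). Next I fit the poses.

```bash
cat >> h.py <<'E'
def back(c,uv,z):
    k=bot.get_calibration(c);V=np.array(k["view"])
    n=cv2.undistortPoints(np.array(uv,float).reshape(-1,1,2),np.array(k["intrinsics"]),np.array(k["distortion"]))[:,0]
    D=np.c_[n,np.ones(len(n))]@V[:3,:3]; C=-V[:3,:3].T@V[:3,3]
    return C+D*((z-C[2])/D[:,2])[:,None]
E
python3 - <<'E'
from h import *
im,d=bot.read_camera("top")
# scoop rim corners read off crop (fx4,fy3.8, offset 80,225): far-left, near-left, far-right outer?, near-right
c=np.array([[423,50],[397,350],[487,50],[468,350]])/[4,3.8]+[80,225]
print(np.round(back("top",c,0.07),4))
B=[]
for i in (1,2,3,5):
    for b in bot.masks_of("top",f"ball{i}_center")[:1]:
        l,t,r,bb=b["box"]; v,u=np.nonzero(b["region"]); print(i,np.round(back("top",[[u.mean(),v.mean()]],0.04),4))
def rect(P): 
    r=cv2.minAreaRect(P[:,:2].astype(np.float32)); return np.round(r[0],4),np.round(r[1],3),round(r[2],1)
for c_ in("top","side"):
    if c_=="side": im,d=bot.read_camera("side")
    P,uv=cloud(c_,d)
    s=(abs(P[:,0]-.565)<.17)&(abs(P[:,1]+.02)<.17)
    for lo,hi in((.085,.112),(.108,.13)):
        Q=P[s&(P[:,2]>lo)&(P[:,2]<hi)]; print(c_,"grill",lo,len(Q),rect(Q),np.round(np.percentile(Q[:,:2],[3,97],axis=0),3).tolist())
    m=bot.masks_of(c_,"tray")[0]["region"].astype(np.uint8)
    cn=max(cv2.findContours(m,0,2)[0],key=cv2.contourArea)
    print(c_,"tray",rect(back(c_,cn[:,0].astype(float),.012)))
    m=bot.masks_of(c_,"scoop")[0]["region"]
    Q=P[m[uv[:,1],uv[:,0]]&(P[:,2]>.06)] ; print(c_,"rim",rect(Q))
im,d=bot.read_camera("top")
cv2.imwrite("pics/crop3.png",cv2.resize(im[185:345,270:485],None,fx=3.6,fy=3.6,interpolation=cv2.INTER_CUBIC))
E
```

```text
[[0.5525 0.3346 0.07  ]
 [0.3504 0.3415 0.07  ]
 [0.5526 0.2928 0.07  ]
 [0.3507 0.2964 0.07  ]]
1 [[0.3758 0.3208 0.04  ]]
3 [[0.4538 0.3204 0.04  ]]
top grill 0.085 868 (array([ 0.5275, -0.0261]), array([0.262, 0.224]), 1.7) [[0.399, -0.135], [0.658, 0.085]]
top grill 0.108 162 (array([ 0.568 , -0.0256]), array([0.186, 0.226]), 1.8) [[0.472, -0.139], [0.661, 0.089]]
top tray (array([ 0.4403, -0.3422]), array([0.155, 0.241]), 82.6)
top rim (array([0.2847, 0.4708]), array([0.207, 0.054]), 65.7)
side grill 0.085 1112 (array([ 0.5281, -0.024 ]), array([0.265, 0.233]), 1.9) [[0.471, -0.132], [0.656, 0.092]]
side grill 0.108 153 (array([ 0.5664, -0.0223]), array([0.188, 0.234]), 1.7) [[0.47, -0.137], [0.66, 0.094]]
side tray (array([ 0.4363, -0.3297]), array([0.162, 0.244]), 83.5)
side rim (array([0.4509, 0.3229]), array([0.054, 0.206]), 89.8)
```

View pics/crop3.png

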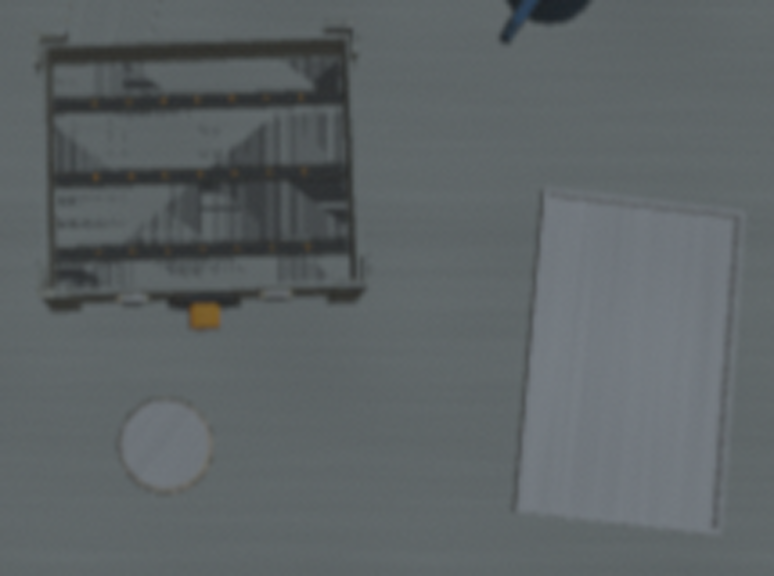

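View pics/crop2.png

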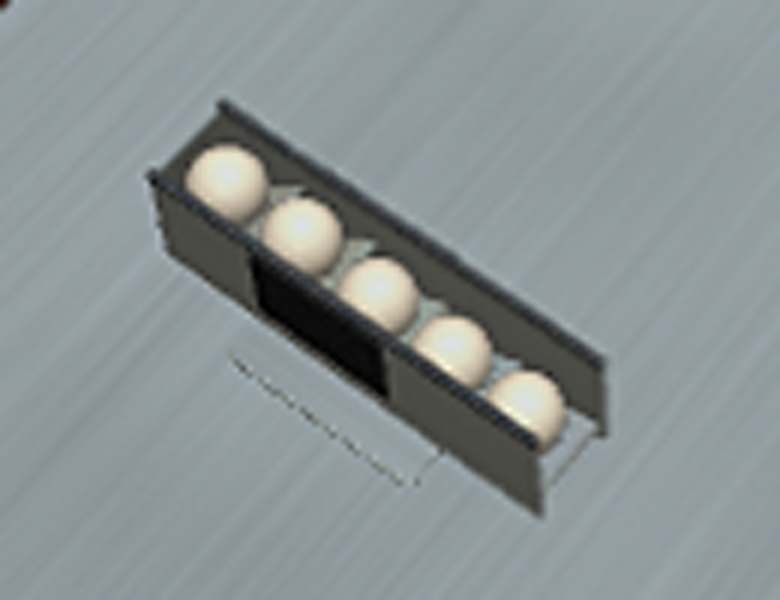

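The side crop shows the steel scoop with its black panel, the closed end at upper left and the open lip at lower right. crop3 shows the empty grill bed with its three burner tubes, and the tray with its long axis about -7° from world x.

- Scoop: yaw ≈ -1°, grip point ≈ (0.460, 0.318).
- Grill: centre ≈ (0.567, -0.024).
- Tray: centre ≈ (0.438, -0.337).

Now moving over the scoop.

```bash
python3 -m inch '[{"dx":0.29,"dy":-0.147,"dz":-0.053,"fingers":1},{"dx":0.29,"dy":-0.147,"dz":-0.053,"fingers":1},{"dx":0.29,"dy":-0.147,"dz":-0.053,"fingers":1},{"dx":0.29,"dy":-0.147,"dz":-0.053,"fingers":1},{"dx":0.29,"dy":-0.147,"dz":-0.053,"az":5,"fingers":1},{"dx":0.487,"dy":-0.564,"dz":-0.053,"az":8},{"dx":0.487,"dy":-0.564,"dz":-0.053,"az":8},{"dx":0.487,"dy":-0.564,"dz":-0.053,"az":8},{"dx":0.487,"dy":-0.564,"dz":-0.053,"az":8},{"dx":0.487,"dy":-0.564,"dz":-0.053,"az":8},{"dx":0.487,"dy":-0.564,"dz":-0.053,"az":8},{"dx":0.487,"dy":-0.564,"dz":-0.053,"az":8},{"dx":0.519,"dy":-0.883,"dz":-0.053,"az":13.8},{"dx":0.519,"dy":-0.883,"dz":-0.053,"az":13.8},{"dx":0.519,"dy":-0.883,"dz":-0.053,"az":13.8},{"dx":0.519,"dy":-0.883,"dz":-0.053,"az":13.8},{"dx":0.519,"dy":-0.883,"dz":-0.053,"az":13.8},{"dx":0.519,"dy":-0.883,"dz":-0.053,"az":13.8},{"dx":0.519,"dy":-0.883,"dz":-0.053,"az":13.8},{"dx":0.519,"dy":-0.883,"dz":-0.053,"az":13.8}]' 60
python3 -c "
from h import *
s=bot.read_state();print(s['q'].round(3),R.from_rotvec(s['tcp_rot']).as_matrix().round(3).tolist())"
```

```text
[-1.384  0.264  1.604  0.     1.274 -0.037] [[0.975, 0.222, 0.0], [0.222, -0.975, -0.0], [0.0, 0.0, -1.0]]invalid input at $[0]: expected keys dx, dy, dz, ax, ay, az, fingers
```

```bash
python3 -m inch '[{"dx":0.29,"dy":-0.147,"dz":-0.053,"ax":0,"ay":0,"az":0,"fingers":1},{"dx":0.29,"dy":-0.147,"dz":-0.053,"ax":0,"ay":0,"az":0,"fingers":1},{"dx":0.29,"dy":-0.147,"dz":-0.053,"ax":0,"ay":0,"az":0,"fingers":1},{"dx":0.29,"dy":-0.147,"dz":-0.053,"ax":0,"ay":0,"az":0,"fingers":1},{"dx":0.29,"dy":-0.147,"dz":-0.053,"ax":0,"ay":0,"az":5,"fingers":1},{"dx":0.487,"dy":-0.564,"dz":-0.053,"ax":0,"ay":0,"az":8,"fingers":1},{"dx":0.487,"dy":-0.564,"dz":-0.053,"ax":0,"ay":0,"az":8,"fingers":1},{"dx":0.487,"dy":-0.564,"dz":-0.053,"ax":0,"ay":0,"az":8,"fingers":1},{"dx":0.487,"dy":-0.564,"dz":-0.053,"ax":0,"ay":0,"az":8,"fingers":1},{"dx":0.487,"dy":-0.564,"dz":-0.053,"ax":0,"ay":0,"az":8,"fingers":1},{"dx":0.487,"dy":-0.564,"dz":-0.053,"ax":0,"ay":0,"az":8,"fingers":1},{"dx":0.487,"dy":-0.564,"dz":-0.053,"ax":0,"ay":0,"az":8,"fingers":1},{"dx":0.487,"dy":-0.564,"dz":-0.053,"ax":0,"ay":0,"az":8,"fingers":1},{"dx":0.519,"dy":-0.883,"dz":-0.053,"ax":0,"ay":0,"az":13.8,"fingers":1},{"dx":0.519,"dy":-0.883,"dz":-0.053,"ax":0,"ay":0,"az":13.8,"fingers":1},{"dx":0.519,"dy":-0.883,"dz":-0.053,"ax":0,"ay":0,"az":13.8,"fingers":1},{"dx":0.519,"dy":-0.883,"dz":-0.053,"ax":0,"ay":0,"az":13.8,"fingers":1},{"dx":0.519,"dy":-0.883,"dz":-0.053,"ax":0,"ay":0,"az":13.8,"fingers":1},{"dx":0.519,"dy":-0.883,"dz":-0.053,"ax":0,"ay":0,"az":13.8,"fingers":1},{"dx":0.519,"dy":-0.883,"dz":-0.053,"ax":0,"ay":0,"az":13.8,"fingers":1}]' 60
cat > st.py <<'E'
from h import *
s=bot.read_state();M=R.from_rotvec(s['tcp_rot']).as_matrix()
print("t",round(s['time'],2),"q",s['q'].round(3),"tcp",s['tool_pos'].round(4),"yaw",np.degrees(np.arctan2(M[1,0],M[0,0])).round(2),"pitch",np.degrees(np.arcsin(M[2,0])).round(2),"roll",np.degrees(np.arcsin(M[2,1])).round(2),"w",round(s['width'],3),"F",s['wrist_force'].round(1),"T",s['torque'].round(2))
E
python3 st.py
```

```text
time: 5.0
tool_pos: [0.4596, 0.3182, 0.2495]
tcp_rot: [3.141, -0.024, -0.0]
wrist_force: [-0.4, -0.2, -0.1]
width: 1.0
t 5.0 q [ 5.610e-01  1.600e-02  1.788e+00 -1.000e-03  1.339e+00  2.148e+00] tcp [0.4596 0.3182 0.2495] yaw -0.88 pitch -0.01 roll 0.05 w 1.0 F [-0.4 -0.2 -0.1] T [-0.    0.02 -0.04]
```

```bash
python3 -m inch '[{"dx":0,"dy":0,"dz":0.06,"ax":0,"ay":0,"az":0,"fingers":1},{"dx":0,"dy":0,"dz":0.12,"ax":0,"ay":0,"az":0,"fingers":1},{"dx":0,"dy":0,"dz":0.16,"ax":0,"ay":0,"az":0,"fingers":1},{"dx":0,"dy":0,"dz":0.19,"ax":0,"ay":0,"az":0,"fingers":1},{"dx":0,"dy":0,"dz":0.21,"ax":0,"ay":0,"az":0,"fingers":1},{"dx":0,"dy":0,"dz":0.228,"ax":0,"ay":0,"az":0,"fingers":1},{"dx":0,"dy":0,"dz":0.228,"ax":0,"ay":0,"az":0,"fingers":1}]' 60; python3 st.py; python3 - <<'E'
from h import *
im,d=bot.read_camera("side")
cv2.imwrite("pics/g1.png",cv2.resize(im[270:420,190:390],None,fx=4,fy=4,interpolation=cv2.INTER_CUBIC))
E
```

```text
time: 5.88
tool_pos: [0.4588, 0.3161, 0.0202]
tcp_rot: [3.139, -0.026, -0.004]
wrist_force: [-1.1, 0.6, 0.7]
width: 1.001
t 5.88 q [ 5.590e-01  2.210e-01  2.012e+00 -1.000e-03  9.130e-01  2.147e+00] tcp [0.4588 0.3161 0.0202] yaw -0.97 pitch -0.15 roll 0.15 w 1.001 F [-1.1  0.6  0.7] T [-0.04 -0.04  0.  ]
```

View pics/g1.png

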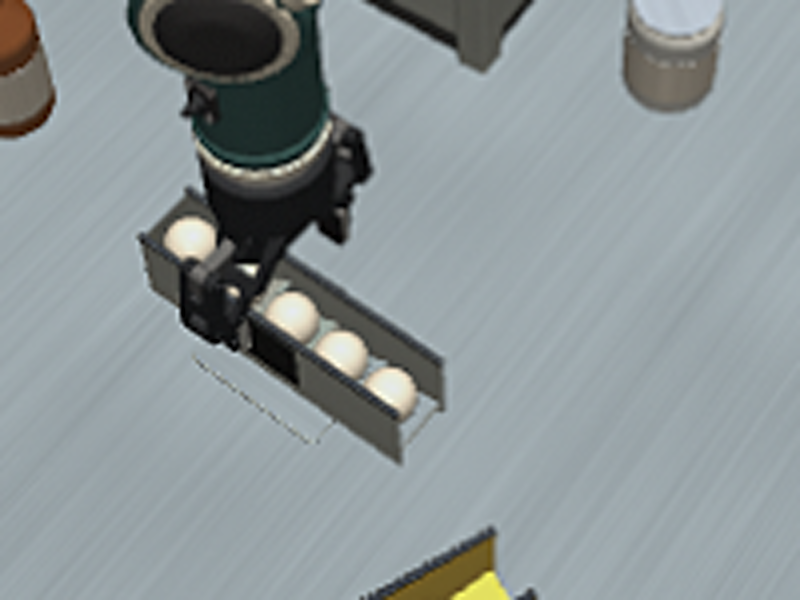

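The fingers straddle the walls at the black panels (crop ~(220,305)) and are clear of the balls. Close and lift.

```bash
python3 -m inch '[{"dx":0,"dy":0,"dz":0,"ax":0,"ay":0,"az":0,"fingers":0.5},{"dx":0,"dy":0,"dz":0,"ax":0,"ay":0,"az":0,"fingers":0.3},{"dx":0,"dy":0,"dz":0,"ax":0,"ay":0,"az":0,"fingers":0.1},{"dx":0,"dy":0,"dz":0,"ax":0,"ay":0,"az":0,"fingers":0},{"dx":0,"dy":0,"dz":0,"ax":0,"ay":0,"az":0,"fingers":-0.5},{"dx":0,"dy":0,"dz":0,"ax":0,"ay":0,"az":0,"fingers":-1},{"dx":0,"dy":0,"dz":0,"ax":0,"ay":0,"az":0,"fingers":-1},{"dx":0,"dy":0,"dz":0,"ax":0,"ay":0,"az":0,"fingers":-1}]' 80; python3 st.py
```

```text
time: 6.92
tool_pos: [0.4613, 0.3194, 0.0241]
tcp_rot: [-3.139, 0.027, -0.004]
wrist_force: [-2.5, 2.8, 7.1]
width: 0.57
t 6.92 q [5.610e-01 2.170e-01 2.007e+00 1.000e-03 9.140e-01 2.148e+00] tcp [0.4613 0.3194 0.0241] yaw -0.97 pitch 0.15 roll -0.15 w 0.57 F [-2.5  2.8  7.1] T [ 0.56  0.4  -0.19]
```

```bash
python3 -m inch '[{"dx":0,"dy":0,"dz":-0.004,"ax":0,"ay":0,"az":0,"fingers":-1},{"dx":0,"dy":0,"dz":-0.01,"ax":0,"ay":0,"az":0,"fingers":-1},{"dx":0,"dy":0,"dz":-0.02,"ax":0,"ay":0,"az":0,"fingers":-1},{"dx":0,"dy":0,"dz":-0.034,"ax":0,"ay":0,"az":0,"fingers":-1},{"dx":0,"dy":0,"dz":-0.05,"ax":0,"ay":0,"az":0,"fingers":-1},{"dx":0,"dy":0,"dz":-0.066,"ax":0,"ay":0,"az":0,"fingers":-1},{"dx":0,"dy":0,"dz":-0.082,"ax":0,"ay":0,"az":0,"fingers":-1},{"dx":0,"dy":0,"dz":-0.098,"ax":0,"ay":0,"az":0,"fingers":-1},{"dx":0,"dy":0,"dz":-0.114,"ax":0,"ay":0,"az":0,"fingers":-1},{"dx":0,"dy":0,"dz":-0.13,"ax":0,"ay":0,"az":0,"fingers":-1},{"dx":0,"dy":0,"dz":-0.146,"ax":0,"ay":0,"az":0,"fingers":-1},{"dx":0,"dy":0,"dz":-0.162,"ax":0,"ay":0,"az":0,"fingers":-1},{"dx":0,"dy":0,"dz":-0.174,"ax":0,"ay":0,"az":0,"fingers":-1},{"dx":0,"dy":0,"dz":-0.18,"ax":0,"ay":0,"az":0,"fingers":-1},{"dx":0,"dy":0,"dz":-0.18,"ax":0,"ay":0,"az":0,"fingers":-1},{"dx":0,"dy":0,"dz":-0.18,"ax":0,"ay":0,"az":0,"fingers":-1}]'; python3 st.py; python3 - <<'E'
from h import *
im,d=bot.read_camera("side")
P,uv=cloud("side",d)
cv2.imwrite("pics/g2.png",im[150:480,120:460].repeat(2,0).repeat(2,1)[:600])
E
```

```text
time: 8.93
tool_pos: [0.4603, 0.3186, 0.2032]
tcp_rot: [-3.14, 0.027, -0.002]
wrist_force: [0.0, 0.2, -8.4]
width: 0.574
t 8.93 q [5.600e-01 4.100e-02 1.847e+00 1.000e-03 1.252e+00 2.148e+00] tcp [0.4603 0.3186 0.2032] yaw -0.97 pitch 0.07 roll -0.1 w 0.574 F [ 0.   0.2 -8.4] T [0.   0.03 0.11]
```

View pics/g2.png

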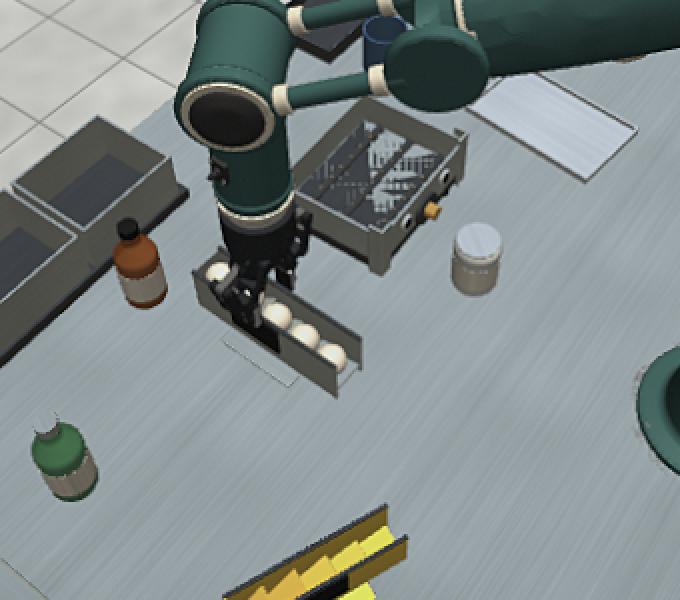

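The scoop is lifted with all five balls in it: ball 5 at (218,272), ball 4 partly hidden by the fingers, and balls 3 to 1 at (277,315), (305,335) and (332,357). The load reads 8.4 N. Next is a smooth transit to the grill.

```bash
python3 -m inch '[{"dx":0.0025,"dy":0.0034,"dz":0,"ax":0,"ay":0,"az":0,"fingers":-1},{"dx":0.01,"dy":0.0136,"dz":0,"ax":0,"ay":0,"az":0,"fingers":-1},{"dx":0.0223,"dy":0.0305,"dz":0,"ax":0,"ay":0,"az":0,"fingers":-1},{"dx":0.0372,"dy":0.0509,"dz":0,"ax":0,"ay":0,"az":0,"fingers":-1},{"dx":0.0546,"dy":0.0746,"dz":0,"ax":0,"ay":0,"az":0,"fingers":-1},{"dx":0.0744,"dy":0.1017,"dz":0,"ax":0,"ay":0,"az":0,"fingers":-1},{"dx":0.0942,"dy":0.1288,"dz":0,"ax":0,"ay":0,"az":0,"fingers":-1},{"dx":0.1141,"dy":0.1559,"dz":0,"ax":0,"ay":0,"az":0,"fingers":-1},{"dx":0.1339,"dy":0.1831,"dz":0,"ax":0,"ay":0,"az":0,"fingers":-1},{"dx":0.1538,"dy":0.2102,"dz":0,"ax":0,"ay":0,"az":0,"fingers":-1},{"dx":0.1736,"dy":0.2373,"dz":0,"ax":0,"ay":0,"az":0,"fingers":-1},{"dx":0.1934,"dy":0.2644,"dz":0,"ax":0,"ay":0,"az":0,"fingers":-1},{"dx":0.2108,"dy":0.2882,"dz":0,"ax":0,"ay":0,"az":0,"fingers":-1},{"dx":0.2257,"dy":0.3085,"dz":0,"ax":0,"ay":0,"az":0,"fingers":-1},{"dx":0.2381,"dy":0.3254,"dz":0,"ax":0,"ay":0,"az":0,"fingers":-1},{"dx":0.2455,"dy":0.3356,"dz":0,"ax":0,"ay":0,"az":0,"fingers":-1},{"dx":0.248,"dy":0.339,"dz":0,"ax":0,"ay":0,"az":0,"fingers":-1},{"dx":0.248,"dy":0.339,"dz":0,"ax":0,"ay":0,"az":0,"fingers":-1},{"dx":0.248,"dy":0.339,"dz":0,"ax":0,"ay":0,"az":0,"fingers":-1}]'; python3 st.py; python3 - <<'E'
from h import *
im,d=bot.read_camera("top"); im2,d2=bot.read_camera("side")
v=np.hstack([cv2.resize(im[150:330,230:430],(400,360)),cv2.resize(im2[100:340,180:446],(400,360))]);cv2.imwrite("pics/g3.png",v)
for c,dd in(("top",d),("side",d2)):
    for m in bot.masks_of(c,"scoop")[:3]:
        P,uv=cloud(c,dd,m["region"]); print(c,round(m["p"],2),np.round(np.median(P,0),3),np.round(m["box"]))
E
```

```text
time: 11.35
tool_pos: [0.7021, -0.0237, 0.2029]
tcp_rot: [-3.139, 0.025, -0.001]
wrist_force: [0.1, 0.2, -7.2]
width: 0.565
t 11.35 q [-0.07   0.311  1.532  0.002  1.297  1.516] tcp [ 0.7021 -0.0237  0.2029] yaw -0.92 pitch 0.05 roll -0.12 w 0.565 F [ 0.1  0.2 -7.2] T [ 0.03 -0.04 -0.09]
top 0.63 [0.289 0.469 0.025] [ 90. 320. 173. 369.]
side 0.91 [0.671 0.    0.217] [236. 157. 302. 215.]
side 0.89 [0.281 0.481 0.032] [232. 405. 324. 476.]
```

View pics/g3.png

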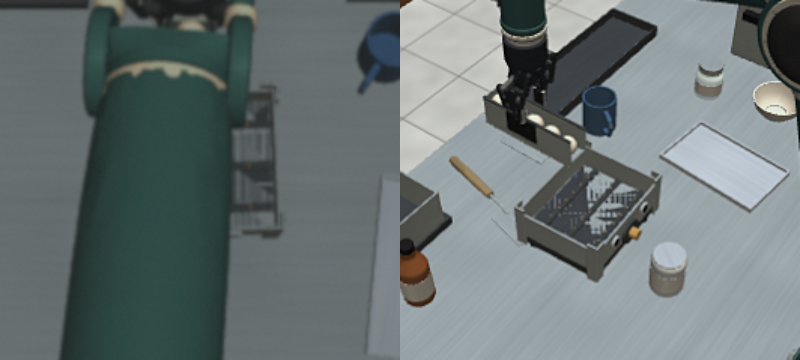

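The side half of g3 shows the scoop, level and still holding its balls (three visible at about (540,125)), with its lip over the far part of the grill bed. I'll check numerically for any tilt of the scoop in the grip.

```bash
cat > rim.py <<'E'
from h import *
# scoop pitch in the grip and lip, from side camera; TCP in scoop frame = (.010,0,.0241)
im,d=bot.read_camera("side"); m=[m for m in bot.masks_of("side","scoop") if m["box"][1]<300][0]
s=bot.read_state();M=R.from_rotvec(s["tcp_rot"]).as_matrix()
P,uv=cloud("side",d,m["region"])
L=(P-s["tool_pos"])@M          # tool frame
S=np.c_[L[:,0]+.010,-L[:,1],.0241-L[:,2]]   # nominal scoop frame
S=S[(abs(S[:,0])<.13)&(abs(S[:,1])<.05)]
W=S[(S[:,1]>.012)]             # near wall
xs=[];zs=[]
for a in np.arange(-.10,.10,.01):
    q=W[(W[:,0]>a)&(W[:,0]<a+.01)]
    if len(q)>8: xs.append(a+.005);zs.append(np.percentile(q[:,2],95))
print(np.round(xs,3),np.round(zs,4)); f=np.polyfit(xs,zs,1);print("rim slope rad",f.round(4),"x range",np.percentile(S[:,0],[1,99]).round(4),"y",np.percentile(S[:,1],[1,99]).round(4))
E
python3 rim.py
```

```text
[-0.095 -0.085 -0.075 -0.065 -0.055 -0.045 -0.035 -0.025 -0.015 -0.005
  0.005  0.015  0.025  0.035  0.045  0.055  0.065  0.075  0.085  0.095] [0.0663 0.0667 0.0674 0.0662 0.0677 0.0679 0.0673 0.0677 0.0659 0.0642
 0.0519 0.049  0.0611 0.0605 0.0655 0.0678 0.0684 0.0676 0.0692 0.0651]
rim slope rad [-0.0085  0.0647] x range [-0.1026  0.0995] y [-0.0211  0.043 ]
```

The scoop is level in the grip (slope < 0.01 rad) and the model agrees to about 2 mm. Now I lower the lip to z ≈ 0.14 over the grill while pitching to 12°.

```bash
python3 -m inch '[{"dx":0.0002,"dy":0,"dz":0.001,"ax":0,"ay":0.4,"az":0,"fingers":-1},{"dx":0.0006,"dy":0,"dz":0.0033,"ax":0,"ay":1.2,"az":0,"fingers":-1},{"dx":0.0012,"dy":0,"dz":0.0067,"ax":0,"ay":2.4,"az":0,"fingers":-1},{"dx":0.002,"dy":0,"dz":0.0107,"ax":0,"ay":3.8,"az":0,"fingers":-1},{"dx":0.0027,"dy":0,"dz":0.0147,"ax":0,"ay":5.3,"az":0,"fingers":-1},{"dx":0.0034,"dy":0,"dz":0.0187,"ax":0,"ay":6.7,"az":0,"fingers":-1},{"dx":0.0041,"dy":0,"dz":0.0226,"ax":0,"ay":8.2,"az":0,"fingers":-1},{"dx":0.0049,"dy":0,"dz":0.0266,"ax":0,"ay":9.6,"az":0,"fingers":-1},{"dx":0.0055,"dy":0,"dz":0.03,"ax":0,"ay":10.8,"az":0,"fingers":-1},{"dx":0.0059,"dy":0,"dz":0.0323,"ax":0,"ay":11.6,"az":0,"fingers":-1},{"dx":0.0061,"dy":0,"dz":0.0333,"ax":0,"ay":12,"az":0,"fingers":-1},{"dx":0.0061,"dy":0,"dz":0.0333,"ax":0,"ay":12,"az":0,"fingers":-1}]'; python3 st.py; cat > plan.py <<'E'
import sys
from h import *
# rows from the present pose: target pitches (deg), lip held at given world x,z
s=bot.read_state();M=R.from_rotvec(s["tcp_rot"]).as_matrix();l=np.array([-.110,0,.0071])
p0=np.degrees(np.arcsin(M[2,0]));lip=s["tool_pos"]+M@l
print("pitch",p0.round(2),"lip",lip.round(4))
tgt=np.array([float(sys.argv[1]),lip[1],float(sys.argv[2])])
for p in map(float,sys.argv[3:]):
    T=M@R.from_euler("y",p-p0,degrees=True).as_matrix()
    print(p,"ay",round(p-p0,1),(M.T@(tgt-T@l-s["tool_pos"])).round(4))
E
python3 plan.py 0.602 0.132 14 17 20.3; python3 rim.py
```

```text
time: 13.15
tool_pos: [0.7084, -0.0243, 0.1697]
tcp_rot: [3.124, -0.026, 0.33]
wrist_force: [-0.2, -0.1, -6.6]
width: 0.57
t 13.15 q [-0.077  0.202  1.746  0.017  0.983  1.502] tcp [ 0.7084 -0.0243  0.1697] yaw -0.97 pitch 12.07 roll -0.1 w 0.57 F [-0.2 -0.1 -6.6] T [ 0.    0.38 -0.05]
pitch 12.07 lip [ 0.6024 -0.0225  0.1397]
14.0 ay 1.9 [-0.0023  0.      0.0038]
17.0 ay 4.9 [-0.003  0.    -0.002]
20.3 ay 8.2 [-0.0041  0.     -0.0082]
[-0.095 -0.085 -0.075 -0.065 -0.055 -0.045 -0.035 -0.025 -0.015 -0.005
  0.005  0.015  0.025  0.035  0.045  0.055  0.065  0.075  0.085  0.095] [0.0698 0.0698 0.0677 0.069  0.0678 0.0678 0.0678 0.067  0.0666 0.064
 0.0488 0.043  0.0604 0.0598 0.0658 0.0697 0.0675 0.0672 0.0676 0.0682]
rim slope rad [-0.02    0.0648] x range [-0.104   0.1003] y [-0.0216  0.0443]
```

```bash
python3 -m inch '[{"dx":-0.001,"dy":0,"dz":0.001,"ax":0,"ay":0.6,"az":0,"fingers":-1},{"dx":-0.002,"dy":0,"dz":0.003,"ax":0,"ay":1.4,"az":0,"fingers":-1},{"dx":-0.0025,"dy":0,"dz":0.003,"ax":0,"ay":2.3,"az":0,"fingers":-1},{"dx":-0.0027,"dy":0,"dz":0.0012,"ax":0,"ay":3.2,"az":0,"fingers":-1},{"dx":-0.0029,"dy":0,"dz":-0.0004,"ax":0,"ay":4.1,"az":0,"fingers":-1},{"dx":-0.003,"dy":0,"dz":-0.002,"ax":0,"ay":4.9,"az":0,"fingers":-1},{"dx":-0.0033,"dy":0,"dz":-0.0037,"ax":0,"ay":5.8,"az":0,"fingers":-1},{"dx":-0.0036,"dy":0,"dz":-0.0054,"ax":0,"ay":6.7,"az":0,"fingers":-1},{"dx":-0.0039,"dy":0,"dz":-0.007,"ax":0,"ay":7.6,"az":0,"fingers":-1},{"dx":-0.0041,"dy":0,"dz":-0.0082,"ax":0,"ay":8.2,"az":0,"fingers":-1},{"dx":-0.0041,"dy":0,"dz":-0.0082,"ax":0,"ay":8.2,"az":0,"fingers":-1},{"dx":-0.0041,"dy":0,"dz":-0.0082,"ax":0,"ay":8.2,"az":0,"fingers":-1},{"dx":-0.0041,"dy":0,"dz":-0.0082,"ax":0,"ay":8.2,"az":0,"fingers":-1},{"dx":-0.0041,"dy":0,"dz":-0.0082,"ax":0,"ay":8.2,"az":0,"fingers":-1},{"dx":-0.0041,"dy":0,"dz":-0.0082,"ax":0,"ay":8.2,"az":0,"fingers":-1}]'; python3 st.py
cat > balls.py <<'E'
from h import *
im,d=bot.read_camera("side")
P,uv=cloud("side",d)
g=(abs(P[:,0]-.567)<.11)&(abs(P[:,1]+.024)<.12)
hsv=im.astype(int)[uv[:,1],uv[:,0]]
w=(hsv.min(1)>125)&((hsv[:,2]-hsv[:,0])>12)   # whitish, warm
s=bot.read_state();M=R.from_rotvec(s["tcp_rot"]).as_matrix()
L=(P-s["tool_pos"])@M; S=np.c_[L[:,0]+.010,-L[:,1],.0241-L[:,2]]
for nm,k in(("bed",g&w&(P[:,2]<.1)),("scoop",w&(abs(S[:,0])<.12)&(abs(S[:,1])<.03)&(S[:,2]>0)&(S[:,2]<.09))):
    m=np.zeros((480,640),np.uint8);m[uv[k,1],uv[k,0]]=1
    n,lab,st,c=cv2.connectedComponentsWithStats(m)
    for i in range(1,n):
        if st[i,4]>15:
            q=k&(lab[uv[:,1],uv[:,0]]==i); print(nm,c[i].round(),st[i,4],"world",np.median(P[q],0).round(3),"scoop",np.median(S[q],0).round(3))
cv2.imwrite("pics/last.png",cv2.resize(im[120:300,200:380],None,fx=3.3,fy=3.3,interpolation=cv2.INTER_CUBIC))
E
python3 balls.py; python3 plan.py 0.602 0.13 23 26 29.2
```

```text
time: 15.12
tool_pos: [0.7031, -0.0242, 0.1771]
tcp_rot: [3.091, -0.026, 0.553]
wrist_force: [-0.6, 0.0, -6.6]
width: 0.566
t 15.12 q [-0.083  0.1    1.878  0.034  0.81   1.485] tcp [ 0.7031 -0.0242  0.1771] yaw -0.99 pitch 20.29 roll -0.1 w 0.566 F [-0.6  0.  -6.6] T [-0.01  0.62 -0.05]
bed [311. 241.] 74 world [ 0.541 -0.014  0.078] scoop [-0.175  0.008 -0.012]
scoop [250. 169.] 54 world [ 0.755 -0.021  0.235] scoop [0.078 0.004 0.06 ]
scoop [273. 189.] 32 world [ 0.676 -0.022  0.2  ] scoop [-0.007  0.002  0.053]
scoop [283. 198.] 33 world [ 0.643 -0.024  0.182] scoop [-0.044 -0.     0.048]
pitch 20.29 lip [ 0.6024 -0.0225  0.1322]
23.0 ay 2.7 [-0.0016  0.     -0.0032]
26.0 ay 5.7 [-0.0024  0.     -0.0089]
29.2 ay 8.9 [-0.0036  0.     -0.015 ]
```

Ball 1 is in the bed at (0.541, -0.014). Next, ball 2 at 29.2°.

```bash
python3 -m inch '[{"dx":-0.0004,"dy":0,"dz":-0.0006,"ax":0,"ay":0.6,"az":0,"fingers":-1},{"dx":-0.001,"dy":0,"dz":-0.0016,"ax":0,"ay":1.4,"az":0,"fingers":-1},{"dx":-0.0014,"dy":0,"dz":-0.0026,"ax":0,"ay":2.3,"az":0,"fingers":-1},{"dx":-0.0018,"dy":0,"dz":-0.0042,"ax":0,"ay":3.2,"az":0,"fingers":-1},{"dx":-0.002,"dy":0,"dz":-0.0059,"ax":0,"ay":4.1,"az":0,"fingers":-1},{"dx":-0.0022,"dy":0,"dz":-0.0075,"ax":0,"ay":5,"az":0,"fingers":-1},{"dx":-0.0025,"dy":0,"dz":-0.0092,"ax":0,"ay":5.9,"az":0,"fingers":-1},{"dx":-0.0028,"dy":0,"dz":-0.0109,"ax":0,"ay":6.8,"az":0,"fingers":-1},{"dx":-0.0031,"dy":0,"dz":-0.0126,"ax":0,"ay":7.7,"az":0,"fingers":-1},{"dx":-0.0034,"dy":0,"dz":-0.0142,"ax":0,"ay":8.5,"az":0,"fingers":-1},{"dx":-0.0036,"dy":0,"dz":-0.015,"ax":0,"ay":8.9,"az":0,"fingers":-1},{"dx":-0.0036,"dy":0,"dz":-0.015,"ax":0,"ay":8.9,"az":0,"fingers":-1},{"dx":-0.0036,"dy":0,"dz":-0.015,"ax":0,"ay":8.9,"az":0,"fingers":-1},{"dx":-0.0036,"dy":0,"dz":-0.015,"ax":0,"ay":8.9,"az":0,"fingers":-1},{"dx":-0.0036,"dy":0,"dz":-0.015,"ax":0,"ay":8.9,"az":0,"fingers":-1},{"dx":-0.0036,"dy":0,"dz":-0.015,"ax":0,"ay":8.9,"az":0,"fingers":-1}]'; python3 st.py;python3 balls.py; python3 plan.py 0.602 0.13 32 35 38; python3 rim.py
```

```text
time: 17.18
tool_pos: [0.6946, -0.0241, 0.1899]
tcp_rot: [3.038, -0.026, 0.791]
wrist_force: [-0.3, 0.0, -5.2]
width: 0.562
t 17.18 q [-0.091 -0.009  2.016  0.065  0.628  1.454] tcp [ 0.6946 -0.0241  0.1899] yaw -1.0 pitch 29.19 roll -0.1 w 0.562 F [-0.3  0.  -5.2] T [-0.    0.9  -0.02]
bed [304. 230.] 67 world [ 0.58  -0.035  0.079] scoop [-0.143 -0.013 -0.017]
bed [315. 243.] 70 world [ 0.527 -0.014  0.078] scoop [-0.191  0.008  0.009]
scoop [254. 165.] 56 world [ 0.738 -0.02   0.256] scoop [0.081 0.005 0.06 ]
scoop [264. 175.] 44 world [ 0.705 -0.02   0.237] scoop [0.043 0.004 0.059]
scoop [277. 188.] 25 world [ 0.665 -0.024  0.209] scoop [-0.006 -0.     0.055]
pitch 29.19 lip [ 0.602  -0.0225  0.13  ]
32.0 ay 2.8 [-0.0005 -0.     -0.0054]
35.0 ay 5.8 [-0.0013 -0.     -0.0111]
38.0 ay 8.8 [-0.0024 -0.     -0.0168]
[-0.095 -0.085 -0.075 -0.065 -0.055 -0.045 -0.035 -0.025 -0.015 -0.005
  0.005  0.015  0.025  0.035  0.045  0.055  0.065  0.075  0.085  0.095] [0.0731 0.0713 0.0729 0.0717 0.0708 0.071  0.0715 0.0714 0.0688 0.0643
 0.0516 0.0561 0.0664 0.0684 0.0675 0.0677 0.0686 0.0694 0.0686 0.0701]
rim slope rad [-0.0268  0.0681] x range [-0.1029  0.1001] y [-0.0217  0.0435]
```

Two balls are in the bed and three in the scoop. Third ball: go to 37.2°, hold and check.

```bash
python3 -m inch '[{"dx":-0.0001,"dy":0,"dz":-0.001,"ax":0,"ay":0.5,"az":0,"fingers":-1},{"dx":-0.0003,"dy":0,"dz":-0.0024,"ax":0,"ay":1.2,"az":0,"fingers":-1},{"dx":-0.0004,"dy":0,"dz":-0.004,"ax":0,"ay":2,"az":0,"fingers":-1},{"dx":-0.0005,"dy":0,"dz":-0.0054,"ax":0,"ay":2.8,"az":0,"fingers":-1},{"dx":-0.0007,"dy":0,"dz":-0.0069,"ax":0,"ay":3.6,"az":0,"fingers":-1},{"dx":-0.0009,"dy":0,"dz":-0.0084,"ax":0,"ay":4.4,"az":0,"fingers":-1},{"dx":-0.0011,"dy":0,"dz":-0.01,"ax":0,"ay":5.2,"az":0,"fingers":-1},{"dx":-0.0013,"dy":0,"dz":-0.0111,"ax":0,"ay":5.8,"az":0,"fingers":-1},{"dx":-0.0016,"dy":0,"dz":-0.0126,"ax":0,"ay":6.6,"az":0,"fingers":-1},{"dx":-0.0019,"dy":0,"dz":-0.0141,"ax":0,"ay":7.4,"az":0,"fingers":-1},{"dx":-0.0021,"dy":0,"dz":-0.0153,"ax":0,"ay":8,"az":0,"fingers":-1},{"dx":-0.0021,"dy":0,"dz":-0.0153,"ax":0,"ay":8,"az":0,"fingers":-1},{"dx":-0.0021,"dy":0,"dz":-0.0153,"ax":0,"ay":8,"az":0,"fingers":-1},{"dx":-0.0021,"dy":0,"dz":-0.0153,"ax":0,"ay":8,"az":0,"fingers":-1},{"dx":-0.0021,"dy":0,"dz":-0.0153,"ax":0,"ay":8,"az":0,"fingers":-1},{"dx":-0.0021,"dy":0,"dz":-0.0153,"ax":0,"ay":8,"az":0,"fingers":-1}]'; python3 st.py;python3 balls.py; python3 plan.py 0.602 0.135 38.5 30 20 10 0
```

```text
time: 19.32
tool_pos: [0.6854, -0.024, 0.2024]
tcp_rot: [2.974, -0.025, 1.001]
wrist_force: [-1.0, -0.3, -6.1]
width: 0.568
t 19.32 q [-0.1   -0.101  2.136  0.117  0.463  1.401] tcp [ 0.6854 -0.024   0.2024] yaw -1.02 pitch 37.21 roll -0.1 w 0.568 F [-1.  -0.3 -6.1] T [0.04 0.95 0.02]
bed [301. 226.] 67 world [ 0.597 -0.042  0.078] scoop [-0.134 -0.02  -0.021]
bed [297. 236.] 71 world [ 0.585 -0.003  0.079] scoop [-0.144  0.019 -0.013]
bed [315. 243.] 70 world [ 0.528 -0.012  0.078] scoop [-0.19   0.009  0.02 ]
scoop [259. 162.] 58 world [ 0.72  -0.022  0.276] scoop [0.083 0.003 0.06 ]
scoop [269. 174.] 59 world [ 0.688 -0.021  0.251] scoop [0.042 0.004 0.061]
pitch 37.2 lip [ 0.602  -0.0225  0.1301]
38.5 ay 1.3 [ 0.0027 -0.     -0.0064]
30.0 ay -7.2 [ 0.0029 -0.      0.0099]
20.0 ay -17.2 [ 0.0001 -0.      0.0289]
10.0 ay -27.2 [-0.006  -0.      0.0471]
0.0 ay -37.2 [-0.0152 -0.      0.064 ]
```

View pics/last.png

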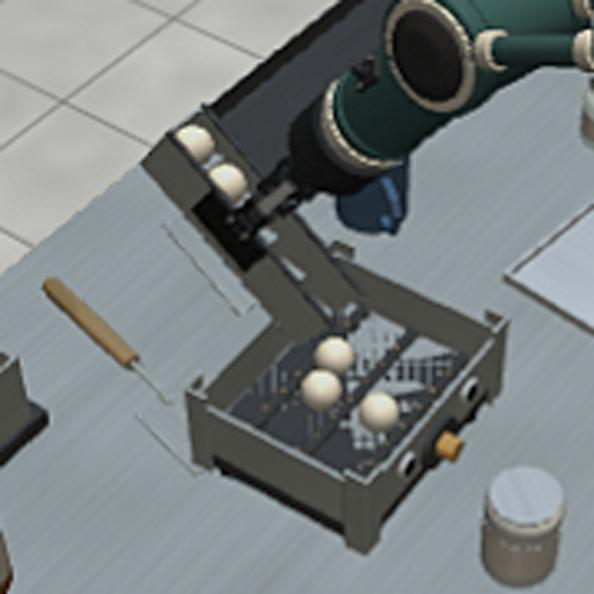

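g-last shows three balls in the bed at (334,355), (321,388) and (378,410), and two in the scoop at (195,140) and (228,180). Now I level out while rising.

```bash
python3 -m inch '[{"dx":0.003,"dy":0,"dz":-0.0002,"ax":0,"ay":-2,"az":0,"fingers":-1},{"dx":0.007,"dy":0,"dz":-0.0003,"ax":0,"ay":-4.5,"az":0,"fingers":-1},{"dx":0.0108,"dy":0,"dz":-0.0005,"ax":0,"ay":-7.2,"az":0,"fingers":-1},{"dx":0.0135,"dy":0,"dz":0.0013,"ax":0,"ay":-10.5,"az":0,"fingers":-1},{"dx":0.016,"dy":0,"dz":0.0032,"ax":0,"ay":-13.8,"az":0,"fingers":-1},{"dx":0.0182,"dy":0,"dz":0.0051,"ax":0,"ay":-17.2,"az":0,"fingers":-1},{"dx":0.02,"dy":0,"dz":0.0066,"ax":0,"ay":-20.5,"az":0,"fingers":-1},{"dx":0.0215,"dy":0,"dz":0.008,"ax":0,"ay":-23.9,"az":0,"fingers":-1},{"dx":0.0227,"dy":0,"dz":0.0093,"ax":0,"ay":-27.2,"az":0,"fingers":-1},{"dx":0.0233,"dy":0,"dz":0.0104,"ax":0,"ay":-30.5,"az":0,"fingers":-1},{"dx":0.0237,"dy":0,"dz":0.0112,"ax":0,"ay":-33.5,"az":0,"fingers":-1},{"dx":0.024,"dy":0,"dz":0.0118,"ax":0,"ay":-35.7,"az":0,"fingers":-1},{"dx":0.0241,"dy":0,"dz":0.0121,"ax":0,"ay":-36.8,"az":0,"fingers":-1},{"dx":0.0241,"dy":0,"dz":0.0122,"ax":0,"ay":-37.2,"az":0,"fingers":-1},{"dx":0.0241,"dy":0,"dz":0.0122,"ax":0,"ay":-37.2,"az":0,"fingers":-1},{"dx":0.0241,"dy":0,"dz":0.0122,"ax":0,"ay":-37.2,"az":0,"fingers":-1}]'; python3 st.py;python3 balls.py;python3 rim.py
```

```text
time: 21.38
tool_pos: [0.7118, -0.0245, 0.2073]
tcp_rot: [-3.14, 0.026, -0.001]
wrist_force: [1.1, -0.9, -4.9]
width: 0.568
t 21.38 q [-0.07   0.328  1.503  0.002  1.31   1.517] tcp [ 0.7118 -0.0245  0.2073] yaw -0.95 pitch 0.03 roll -0.09 w 0.568 F [ 1.1 -0.9 -4.9] T [-0.02  0.08  0.01]
bed [301. 226.] 69 world [ 0.6   -0.042  0.077] scoop [-0.101 -0.02  -0.106]
bed [295. 240.] 73 world [0.581 0.011 0.078] scoop [-0.121  0.033 -0.105]
bed [315. 243.] 71 world [ 0.529 -0.012  0.078] scoop [-0.173  0.009 -0.106]
scoop [242. 163.] 21 world [ 0.784 -0.018  0.242] scoop [0.082 0.008 0.059]
[-0.095 -0.085 -0.075 -0.065 -0.055 -0.045 -0.035 -0.025 -0.015 -0.005
  0.005  0.015  0.025  0.035  0.045  0.055  0.065  0.075  0.085  0.095] [0.0712 0.0677 0.0674 0.0707 0.069  0.0685 0.0661 0.0687 0.068  0.0643
 0.0484 0.0515 0.0576 0.0651 0.0658 0.0647 0.0672 0.0663 0.0668 0.066 ]
rim slope rad [-0.0282  0.065 ] x range [-0.1036  0.0991] y [-0.0216  0.0418]
```

Three balls are at rest in the bed. In the scoop, ball 5 is visible and ball 4 is behind the finger. The scoop has rotated about 1° lip-up in the grip, so I compensate while moving to the tray.

```bash
python3 -m inch '[{"dx":-0.0026,"dy":0.0032,"dz":0,"ax":0,"ay":0,"az":0,"fingers":-1},{"dx":-0.0103,"dy":0.0128,"dz":0,"ax":0,"ay":0,"az":0.2,"fingers":-1},{"dx":-0.0232,"dy":0.0289,"dz":0,"ax":0,"ay":0.1,"az":0.5,"fingers":-1},{"dx":-0.0387,"dy":0.0481,"dz":0,"ax":0,"ay":0.2,"az":0.9,"fingers":-1},{"dx":-0.0568,"dy":0.0706,"dz":0,"ax":0,"ay":0.2,"az":1.3,"fingers":-1},{"dx":-0.0774,"dy":0.0963,"dz":0,"ax":0,"ay":0.3,"az":1.8,"fingers":-1},{"dx":-0.098,"dy":0.122,"dz":0,"ax":0,"ay":0.4,"az":2.3,"fingers":-1},{"dx":-0.1187,"dy":0.1477,"dz":0,"ax":0,"ay":0.5,"az":2.8,"fingers":-1},{"dx":-0.1393,"dy":0.1733,"dz":0,"ax":0,"ay":0.6,"az":3.2,"fingers":-1},{"dx":-0.16,"dy":0.199,"dz":0,"ax":0,"ay":0.7,"az":3.7,"fingers":-1},{"dx":-0.1806,"dy":0.2247,"dz":0,"ax":0,"ay":0.8,"az":4.2,"fingers":-1},{"dx":-0.2012,"dy":0.2504,"dz":0,"ax":0,"ay":0.9,"az":4.7,"fingers":-1},{"dx":-0.2193,"dy":0.2728,"dz":0,"ax":0,"ay":0.9,"az":5.1,"fingers":-1},{"dx":-0.2348,"dy":0.2921,"dz":0,"ax":0,"ay":1,"az":5.5,"fingers":-1},{"dx":-0.2477,"dy":0.3082,"dz":0,"ax":0,"ay":1.1,"az":5.8,"fingers":-1},{"dx":-0.2554,"dy":0.3178,"dz":0,"ax":0,"ay":1.1,"az":6,"fingers":-1},{"dx":-0.258,"dy":0.321,"dz":0,"ax":0,"ay":1.1,"az":6,"fingers":-1},{"dx":-0.258,"dy":0.321,"dz":0,"ax":0,"ay":1.1,"az":6,"fingers":-1},{"dx":-0.258,"dy":0.321,"dz":0,"ax":0,"ay":1.1,"az":6,"fingers":-1}]'; python3 st.py;python3 balls.py;python3 rim.py
```

```text
time: 23.9
tool_pos: [0.4489, -0.3406, 0.2067]
tcp_rot: [-3.134, 0.189, -0.031]
wrist_force: [0.1, -0.3, -5.0]
width: 0.569
t 23.9 q [-0.702  0.036  1.846  0.014  1.245  0.985] tcp [ 0.4489 -0.3406  0.2067] yaw -6.91 pitch 1.12 roll -0.17 w 0.569 F [ 0.1 -0.3 -5. ] T [-0.04  0.11 -0.03]
bed [301. 226.] 69 world [ 0.599 -0.042  0.078] scoop [ 0.12   0.314 -0.108]
bed [295. 240.] 74 world [0.581 0.01  0.079] scoop [ 0.097  0.363 -0.107]
bed [315. 243.] 72 world [ 0.527 -0.012  0.079] scoop [ 0.046  0.335 -0.106]
scoop [383. 140.] 33 world [ 0.518 -0.347  0.243] scoop [0.081 0.003 0.059]
[-0.095 -0.085 -0.075 -0.065 -0.055 -0.045 -0.035 -0.025 -0.015 -0.005
  0.005  0.015  0.025  0.035  0.045  0.055  0.065  0.075  0.085  0.095] [0.0698 0.0681 0.0692 0.0691 0.0694 0.0655 0.0687 0.0676 0.0664 0.0706
 0.0525 0.0518 0.0658 0.0671 0.0669 0.0658 0.0665 0.0677 0.0653 0.0681]
rim slope rad [-0.0185  0.0661] x range [-0.1027  0.1013] y [-0.0224  0.0442]
```

```bash
python3 -m inch '[{"dx":0,"dy":0,"dz":0.005,"ax":0,"ay":0,"az":0,"fingers":-1},{"dx":0,"dy":0,"dz":0.015,"ax":0,"ay":0,"az":0,"fingers":-1},{"dx":-0.001,"dy":0,"dz":0.03,"ax":0,"ay":0,"az":0,"fingers":-1},{"dx":-0.001,"dy":0,"dz":0.048,"ax":0,"ay":0,"az":0,"fingers":-1},{"dx":-0.001,"dy":0,"dz":0.066,"ax":0,"ay":0,"az":0,"fingers":-1},{"dx":-0.002,"dy":0,"dz":0.084,"ax":0,"ay":0,"az":0,"fingers":-1},{"dx":-0.002,"dy":0,"dz":0.102,"ax":0,"ay":0,"az":0,"fingers":-1},{"dx":-0.002,"dy":0,"dz":0.12,"ax":0,"ay":0,"az":0,"fingers":-1},{"dx":-0.003,"dy":0,"dz":0.136,"ax":0,"ay":0,"az":0,"fingers":-1},{"dx":-0.003,"dy":0,"dz":0.15,"ax":0,"ay":0,"az":0,"fingers":-1},{"dx":-0.003,"dy":0,"dz":0.16,"ax":0,"ay":0,"az":0,"fingers":-1},{"dx":-0.003,"dy":0,"dz":0.168,"ax":0,"ay":0,"az":0,"fingers":-1},{"dx":-0.003,"dy":0,"dz":0.172,"ax":0,"ay":0,"az":0,"fingers":-1},{"dx":-0.003,"dy":0,"dz":0.172,"ax":0,"ay":0,"az":0,"fingers":-1},{"dx":-0.003,"dy":0,"dz":0.172,"ax":0,"ay":0,"az":0,"fingers":-1}]'; python3 st.py; python3 - <<'E'
from h import *
im,d=bot.read_camera("side")
cv2.imwrite("pics/set.png",cv2.resize(im[130:280,310:470],None,fx=4,fy=4,interpolation=cv2.INTER_CUBIC))
E
```

```text
time: 25.92
tool_pos: [0.4497, -0.3405, 0.0352]
tcp_rot: [-3.135, 0.189, -0.032]
wrist_force: [0.2, 0.7, -5.0]
width: 0.569
t 25.93 q [-0.701  0.2    2.004  0.016  0.922  0.98 ] tcp [ 0.4497 -0.3405  0.0352] yaw -6.89 pitch 1.16 roll -0.13 w 0.569 F [ 0.2  0.7 -5. ] T [-0.02  0.09  0.07]
```

View pics/set.png

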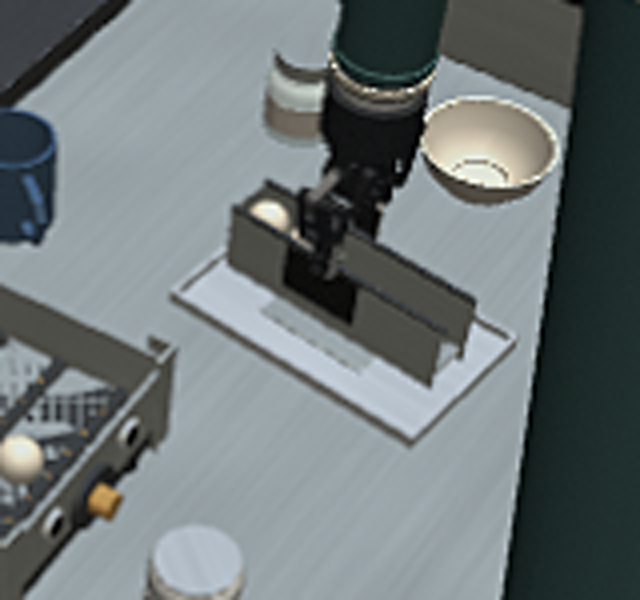

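The scoop hovers about 7 mm over the tray floor, with its foot inside the rim (crop ~(315,335)) and centred. Ball 5 is visible and ball 4 is behind the finger. Lower gently to contact.

```bash
python3 -m inch '[{"dx":0,"dy":0,"dz":0.002,"ax":0,"ay":0,"az":0,"fingers":-1},{"dx":0,"dy":0,"dz":0.004,"ax":0,"ay":0,"az":0,"fingers":-1},{"dx":0,"dy":0,"dz":0.0055,"ax":0,"ay":0,"az":0,"fingers":-1},{"dx":0,"dy":0,"dz":0.0065,"ax":0,"ay":0,"az":0,"fingers":-1},{"dx":0,"dy":0,"dz":0.0065,"ax":0,"ay":0,"az":0,"fingers":-1}]'; python3 st.py
```

```text
time: 26.6
tool_pos: [0.4498, -0.3405, 0.0286]
tcp_rot: [-3.135, 0.189, -0.032]
wrist_force: [0.5, 0.3, -4.0]
width: 0.566
t 26.6 q [-0.701  0.209  2.008  0.017  0.91   0.98 ] tcp [ 0.4498 -0.3405  0.0286] yaw -6.89 pitch 1.15 roll -0.14 w 0.566 F [ 0.5  0.3 -4. ] T [-0.    0.09  0.04]
```

```bash
python3 -m inch '[{"dx":0,"dy":0,"dz":0.001,"ax":0,"ay":0,"az":0,"fingers":-1},{"dx":0,"dy":0,"dz":0.002,"ax":0,"ay":0,"az":0,"fingers":-1},{"dx":0,"dy":0,"dz":0.002,"ax":0,"ay":0,"az":0,"fingers":-1}]'; python3 st.py
```

```text
time: 26.98
tool_pos: [0.4501, -0.3407, 0.0282]
tcp_rot: [-3.135, 0.189, -0.032]
wrist_force: [-2.9, 2.1, 6.7]
width: 0.569
t 26.98 q [-0.701  0.21   2.008  0.017  0.909  0.98 ] tcp [ 0.4501 -0.3407  0.0282] yaw -6.89 pitch 1.17 roll -0.13 w 0.569 F [-2.9  2.1  6.7] T [ 0.58  0.71 -0.03]
```

Contact came at the expected height, with the force reversing to +6.7 N. Release, then retreat straight up.

```bash
python3 -m inch '[{"dx":0,"dy":0,"dz":0,"ax":0,"ay":0,"az":0,"fingers":0.3},{"dx":0,"dy":0,"dz":0,"ax":0,"ay":0,"az":0,"fingers":0.6},{"dx":0,"dy":0,"dz":0,"ax":0,"ay":0,"az":0,"fingers":1},{"dx":0,"dy":0,"dz":0,"ax":0,"ay":0,"az":0,"fingers":1},{"dx":0,"dy":0,"dz":0,"ax":0,"ay":0,"az":0,"fingers":1},{"dx":0,"dy":0,"dz":0,"ax":0,"ay":0,"az":0,"fingers":1}]'; python3 st.py
```

```text
time: 27.72
tool_pos: [0.45, -0.3406, 0.0281]
tcp_rot: [-3.135, 0.189, -0.032]
wrist_force: [-0.4, -0.4, 0.3]
width: 1.0
t 27.73 q [-0.701  0.21   2.008  0.017  0.909  0.98 ] tcp [ 0.45   -0.3406  0.0281] yaw -6.9 pitch 1.16 roll -0.13 w 1.0 F [-0.4 -0.4  0.3] T [-0.06  0.02  0.05]
```

```bash
python3 -m inch '[{"dx":0,"dy":0,"dz":-0.005,"ax":0,"ay":0,"az":0,"fingers":1},{"dx":0,"dy":0,"dz":-0.015,"ax":0,"ay":0,"az":0,"fingers":1},{"dx":0,"dy":0,"dz":-0.035,"ax":0,"ay":0,"az":0,"fingers":1},{"dx":0,"dy":0,"dz":-0.07,"ax":0,"ay":0,"az":0,"fingers":1},{"dx":0,"dy":0,"dz":-0.11,"ax":0,"ay":0,"az":0,"fingers":1},{"dx":0,"dy":0,"dz":-0.15,"ax":0,"ay":0,"az":0,"fingers":1},{"dx":0,"dy":0,"dz":-0.19,"ax":0,"ay":0,"az":0,"fingers":1},{"dx":0,"dy":0,"dz":-0.22,"ax":0,"ay":0,"az":0,"fingers":1},{"dx":0,"dy":0,"dz":-0.24,"ax":0,"ay":0,"az":0,"fingers":1},{"dx":0,"dy":0,"dz":-0.24,"ax":0,"ay":0,"az":0,"fingers":1},{"dx":0,"dy":0,"dz":-0.24,"ax":0,"ay":0,"az":0,"fingers":1}]'; python3 st.py;python3 - <<'E'
from h import *
im,d=bot.read_camera("side")
cv2.imwrite("pics/end.png",cv2.resize(im[130:310,240:470],None,fx=3.3,fy=3.3,interpolation=cv2.INTER_CUBIC))
m=[m for m in bot.masks_of("side","scoop") if m["box"][1]<300][0]
P,uv=cloud("side",d,m["region"]); yaw=np.radians(-6.9);X=(P[:,:2]-[.440,-.339])@np.array([[np.cos(yaw),-np.sin(yaw)],[np.sin(yaw),np.cos(yaw)]])
print("x",np.percentile(X[:,0],[2,98]).round(3),"y",np.percentile(X[:,1],[2,98]).round(3))
xs=np.arange(-.095,.1,.01); zs=[np.percentile(P[(abs(X[:,0]-x)<.006)&(X[:,1]>.01),2],95) for x in xs if ((abs(X[:,0]-x)<.006)&(X[:,1]>.01)).sum()>8]
print(np.round(zs,3))
if len(zs)==len(xs): print("slope",np.polyfit(xs,zs,1).round(4))
E
python3 balls.py | grep bed
```

```text
time: 29.1
tool_pos: [0.4445, -0.3401, 0.2666]
tcp_rot: [-3.133, 0.189, -0.029]
wrist_force: [-0.6, 0.5, -1.7]
width: 1.003
t 29.1 q [-7.070e-01 -1.000e-03  1.774e+00  1.300e-02  1.355e+00  9.820e-01] tcp [ 0.4445 -0.3401  0.2666] yaw -6.89 pitch 1.06 roll -0.2 w 1.003 F [-0.6  0.5 -1.7] T [ 0.03  0.03 -0.02]
x [-0.101  0.1  ] y [-0.022  0.044]
[0.073 0.073 0.074 0.072 0.071 0.07  0.07  0.07  0.071 0.07  0.071 0.069
 0.069 0.072 0.07  0.071 0.07  0.069 0.073 0.074]
slope [-0.0047  0.0711]
bed [301. 226.] 70 world [ 0.599 -0.043  0.078] scoop [ 0.124  0.313 -0.167]
bed [295. 240.] 72 world [0.58  0.012 0.078] scoop [ 0.1    0.364 -0.167]
bed [315. 243.] 72 world [ 0.529 -0.011  0.078] scoop [ 0.05   0.335 -0.166]
```

View pics/end.png

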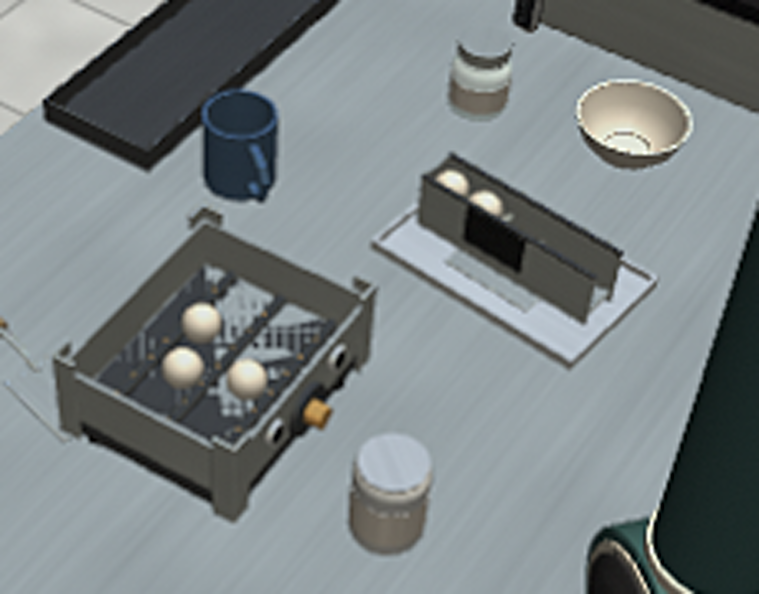

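The picture shows the scoop standing in the tray with two balls, at (452,183) and (485,205). Three balls lie in the grill bed at (201,322), (182,368) and (246,379), and the robot is clear. Handing in.

```bash
python3 -c "
from workcell import bot
print(bot.finish_job())"
```

```text
the job is handed in; nothing more can be done
None
```

The job is handed in. I gripped the steel scoop (not the yellow look-alike) by its black panels and lifted it with all five balls. I then pitched it over the grill in three stages (20°, 29° and 37°), which let one ball out each time. Finally I levelled it, set it down in the tray and released it, at about 29 s of the 72 s allowed.

The last checks, from the side camera:
- **Balls:** three lay still in the grill bed, about 78 mm above the counter at their tops. Two were still in the scoop.
- **Scoop:** it stood level in the tray (slope about 0.005 rad), within a few millimetres of the tray's centre as I had estimated it. The camera estimates of that centre differ by about 13 mm, well inside the tolerance.
- **Gripper and bystanders:** the gripper was open and about 0.24 m above the release height. The mug, can, jar and bowl look undisturbed in the last picture. I did not look at the sauce, oil and spatula again at the end, though the arm did not go near them.

No check failed. The scoop seemed to turn about 1° lip-up in the grip during the pour; I corrected for it before setting the scoop down.

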